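# Rewind the siphon hose and lock the gravel bell onto its reel

### The job

Put the siphon cleaner away: turn the crank on the hose reel clockwise until its drag suddenly drops away, and stop there, within a third of a turn, so that the crank is left running free. Then push the white gravel-vacuum bell, upright, down into the bayonet socket on the reel's case and twist it a quarter turn clockwise, up to its stop, so that it is locked. Let go, and leave everything else where it stands.

Things in the scene. Friction and masses are not known exactly. Their poses are not given: they have to be found in the camera images.
- reel: Grey plastic hose reel, fixed. Origin: centre of underside, z up; 254 mm long (y), 60 mm high. Round drum case (132 mm across, top 60 mm high) centred at local y = -68 mm carries the crank; square block (104 x 104 mm, top 60 mm high) centred at local y = +68 mm holds the bayonet socket. The hose is out of sight inside.
- socket (a point): Centre of the bayonet socket's mouth, in the block's top face; axes as the reel. Hole 52 mm across in a 6 mm cover, with notches 15 mm wide along the socket's +x and -x, reaching 34.5 mm from the centre. Floor 15 mm below this point. Under the cover lugs turn only clockwise (seen from above), to a stop a quarter turn on, where they lie along the socket's y axis.
- crank_axis (a point): Point on the crank's vertical axis, on the drum case's top face (60 mm above the cabinet floor).
- crank: Black flat crank; origin on its axis at the case's top, x along the arm to the knob; 14 mm high (hub, arm). A steady drag (about 10 N at the knob) resists clockwise turning for 1 to 2.8 turns (unknown), then falls within 0.1 turn to under 1 N, for about 0.6 turn; wound on, drag returns; turning back restores the free run. Stop just anticlockwise of the start. Stays where left.
- knob (a point): Middle of the crank's upright round knob, 45 mm from the crank's axis: 18 mm in diameter, 32 mm tall, this point 30.5 mm above the case's top. It spins freely on its pin, so a gripper can hold it and lead it round without turning.
- bell: White gravel-vacuum bell, loose, about 90 g, upright, mouth down, on the turntable; 113 mm tall. Origin: centre of underside, z up. Round skirt 48 mm across up to z = 56 mm, then a 22 mm neck; on top a flat wing grip 34 mm (local x) by 12 mm (y), z = 77 to 113 mm. Two lugs at the foot along local +x and -x: 10 mm wide, 6 mm high, reaching 32 mm from the centre. Half a turn makes no difference.
- bell_grip (a point): Middle of the bell's wing grip, 98 mm above the bell's underside; same axes as the bell.
- turntable: White plastic turntable, 280 mm across, top 22 mm above the floor, stiff to turn. Origin: centre of the underside. Carries the bell, tub, cave and valve in four places 85 mm from its centre.
- tub: Closed blue filter-media tub, 85 mm across, 62 mm tall; bystander on the turntable. Origin: centre of the underside.
- cave: Terracotta shrimp cave, half-round tunnel 75 x 70 mm, 37 mm tall; bystander on the turntable. Origin: centre of the underside.
- valve: Black check valve, 56 mm long, 26 mm tall; bystander on the turntable. Origin: centre of the underside.
- food_jar: Clear food jar with white cap, 60 mm across, 75 mm tall; bystander on the cabinet floor. Origin: underside centre.
- dropper: White dropper bottle, 34 mm across, 80 mm tall; bystander on the cabinet floor. Origin: underside centre.
- scraper: Black magnet scraper, 75 x 42 mm, 37 mm tall; bystander on the cabinet floor. Origin: underside centre.
Things that resemble listed ones, but are neither listed nor needed, are in the scene too. What is shaped like the bell but pink or turquoise is not meant.

How it is judged:
By the outcome, as a careful person would: the job done as asked, in the order asked, and still so for the second after the job is handed in, with the robot touching nothing.
It also fails if it takes over 72 s, if anything falls off the work surface, if the arm or the gripper's body presses on something with over 40 N, if the wrist force passes 120 N, or if a joint passes its speed limit or range.

### The arm

A 6-joint arm with a two-finger parallel gripper is mounted at the origin on the work surface. World frame = base frame: x ahead of the robot, y to its left, z up, the work surface at z = 0. Lengths are in m, angles in rad, forces in N, time in s.
With the tool pointing down it reaches from about 0.325 to 0.875 m from the base axis. Payload 4.4 kg.
Tool frame: the origin (TCP) lies midway between the tips of the shut fingers; the grasp point (between the pads) lies 19 mm behind it (ctrl.grip_depth is the distance from the TCP to the grasp point, in m); z points along the fingers, y is the direction in which the jaws open and shut (so a half turn about z gives the same grasp; the last joint's range is limited). The gripper opens to 85 mm and grips with 20 to 120 N. Pads are 22 mm wide; open, the fingers measure 114 mm over their backs; the gripper's body (76 mm by 85 mm) begins 54 mm behind the grasp point. The pads swing forward as they close: fully open they stand 13 mm farther back than shut.
Start: joints at [0.952, 0.207, 1.542, -0, 1.393, -0.15], TCP at [0.26, 0.513, 0.231] pointing down, gripper open.
Joint ranges: [-2.73, 2.73], [-0.86, 2.22], [0.23, 2.46], [-1.11, 4.25], [0.08, 2.63], [-2.82, 2.82]. Speed limits (rad/s): [2.79, 2.79, 3.14, 3.14, 3.14, 3.14].

### API

Orientations are given as a rotation vector (axis times angle).
In Python, from workcell import ctrl gives the robot as it stands.
- The arm moves only by the tool apply_moves, never from a script. Its argument "increments" is a list of rows, each a list of 3 entries, a list of its own where there are three numbers: the closure in counts, from 0 (fully open) to 255 (shut), then the shift along the tool's x, y, z in cm, then the turn, a rotation vector about the tool's x, y, z in rad. In form: [[grip, [tx, ty, tz], [ax, ay, az]], ...]. A call has 1 to 20 rows; each row is the pose to reach, as a shift and turn from the pose commanded when the call began, along the tool's axes at that moment; what a row does not reach only later rows make up. A row lasts 1/8 s, in which the tool goes at most 62.5 mm and 10.7 degrees, less where a joint would pass 70% of its speed; a pose out of reach is approached as far as the arm can. A call with a gripper value outside its range is refused whole. The fingers move at their own pace and stop on an object; the grip force is fixed at half the most. Time passes only in rows, so rows that repeat a pose let the fingers close. It gives the time, the measured TCP pose, the force and the opening at its end, in the units of the state.
- ctrl.read_state(): the state, without advancing time (a new reading comes with each control period).
- ctrl.get_image(name): name is "scene" or "top" or "wrist"; returns a dict with "image" (480x640x3 uint8, blue, green, red), "z_map" (480x640 float32, m along the optical axis (not along the pixel's ray), 0 where there is no reading), "K" (3x3 intrinsics, pixels), "dist_coeffs" ([k1, k2, p1, p2, k3] as OpenCV has them; the pictures are not rectified), "camera_from_world" (4x4, takes a point from world to camera coordinates). Camera axes: x right, y down, z forward; pixel columns grow to the right and rows downward; lengths in m; the calibration is good to about 2 mm. A picture is of the moment at which its call begins.
- ctrl.finish_job(): hands the job in, once; it reports no verdict.
The state is a dict: "time": time; "qpos": joint angles; "joint_vel": joint speeds; "joint_torque": joint torques, N m; "tcp_pos": TCP position; "orientation": TCP orientation; "ft_force": force on the tool from outside, world axes, zero at the start; "ft_torque": the same for the moment, N m; "grip_width": opening from 0.0 (shut) to 1.0 (fully open).
Only numpy, scipy, OpenCV 4.12 (cv2) and the standard library are available. Lean on these libraries where they do the work, as an engineer would, in place of code of your own. Each camera call takes 0.05 s, during which the arm holds its last target. There are 200 camera calls.

## Working session

There is one attempt and no reset: what is moved stays moved. The work goes in short steps, Python scripts to look and compute and a tool call to move; the robot and the scene stay as the last step left them, time stands still between calls to the robot, and variables do not carry over. Pictures are saved under pics/ and viewed, about 8 in all and at most 12, crops included, and the job is handed in when it is done.

Besides the shell and the picture viewer there is one more tool, called after "Call:" by a JSON object that holds its "fn" and its "kwargs". apply_moves: Moves the arm, as the interface text tells. Its arguments: {"type":"object","properties":{"increments":{"type":"array"}},"required":["increments"]}

```bash
ls; mkdir -p pics; cat > h.py <<'E'
import numpy as np, cv2, pickle
from workcell import ctrl
def grab(n,f):
    d=ctrl.get_image(n); cv2.imwrite(f'pics/{f}.png',d['image']); pickle.dump(d,open(f'pics/{f}.pkl','wb')); return d
def load(f): return pickle.load(open(f'pics/{f}.pkl','rb'))
def world(d,uv,z=None):
    """pixels -> world, by z_map or by a given world height"""
    uv=np.atleast_2d(np.array(uv,float)); T=np.linalg.inv(d['camera_from_world'])
    n=cv2.undistortPoints(uv[:,None],d['K'],np.array(d['dist_coeffs'])).reshape(-1,2)
    r=np.c_[n,np.ones(len(n))]
    if z is None:
        s=d['z_map'][uv[:,1].astype(int),uv[:,0].astype(int)]
        return (r*s[:,None])@T[:3,:3].T+T[:3,3]
    w=r@T[:3,:3].T; return T[:3,3]+w*((z-T[2,3])/w[:,2])[:,None]
def cloud(d):
    v,u=np.mgrid[0:480,0:640]; return world(d,np.c_[u.ravel(),v.ravel()]).reshape(480,640,3)
E
python3 - <<'E'
from h import *
for n in('scene','top'):grab(n,n+'1')
s=ctrl.read_state();print({k:np.round(v,3) for k,v in s.items()})
E
```

```text
pics
{'time': np.float64(0.1), 'qpos': array([ 0.952,  0.207,  1.543, -0.   ,  1.394, -0.15 ]), 'joint_vel': array([ 0.002, -0.002, -0.002,  0.001,  0.001,  0.001]), 'joint_torque': array([-0.0000e+00, -3.8409e+01, -2.9255e+01, -0.0000e+00,  5.0000e-03,
        0.0000e+00]), 'tcp_pos': array([0.259, 0.512, 0.23 ]), 'orientation': array([-7.290e-01, -3.055e+00,  3.000e-03]), 'ft_force': array([ 0.367, -0.487,  0.979]), 'ft_torque': array([-0.031, -0.038,  0.001]), 'grip_width': np.float64(1.003)}
```

View pics/top1.png

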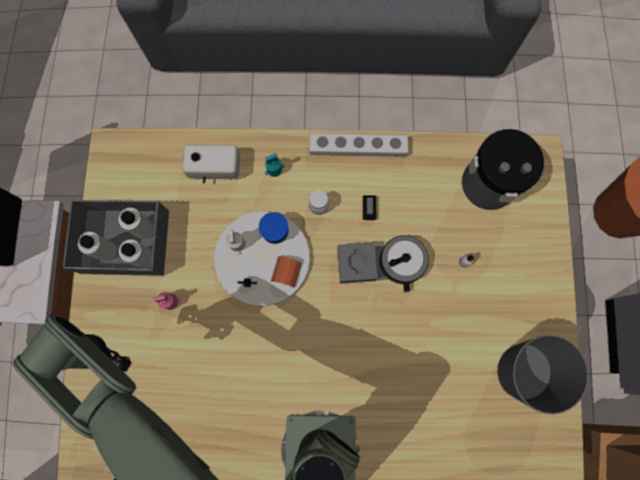

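View pics/scene1.png

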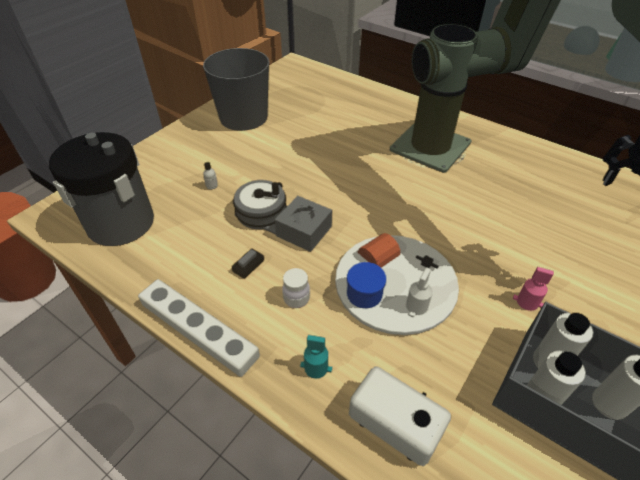

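The top view shows the bell at about (235,240) on the turntable, the reel's block at (358,262) and its drum at (404,260). The scene view agrees. The pink and turquoise look-alikes are at (166,300) and (274,165) in the top view. Next I'll measure with the depth clouds.

```bash
python3 - <<'E'
from h import *
a=load('top1');b=load('scene1')
P=cloud(a)
print('table',P[380,450],'ttable',P[285,250],'drumtop',P[270,400],P[262,415],'block',P[250,345],P[275,345])
# orthographic combos: height map at 1mm from both clouds
for nm,d in(('top',a),('scene',b)):
    C=cloud(d).reshape(-1,3)
    def rep(t,m):
        q=C[m]; 
        if len(q)<4: print(nm,t,len(q));return
        (c,s,ang)=cv2.minAreaRect((q[:,:2]*1000).astype(np.float32))
        print(nm,t,len(q),'med',np.round(np.median(q,0),4),'rectc',np.round(c,1),np.round(s,1),round(ang,1))
    r=(abs(C[:,0]-.65)<.25)&(abs(C[:,1])<.4)
    reel=r&(C[:,1]<-.03)&(C[:,1]>-.4)&(C[:,0]>.45)&(C[:,0]<.72)
    rep('reeltop',reel&(C[:,2]>.054)&(C[:,2]<.066))
    rep('knob',reel&(C[:,2]>.096)&(C[:,2]<.115))
    rep('arm',reel&(C[:,2]>.069)&(C[:,2]<.079))
    w=r&(C[:,1]>.15)&(C[:,1]<.33)
    rep('wing',w&(C[:,2]>.104)&(C[:,2]<.15))
    rep('skirt',w&(C[:,2]>.03)&(C[:,2]<.075))
A=a['image'][205:305,200:300];B=a['image'][220:300,330:440]
A=cv2.resize(A,(400,400),interpolation=cv2.INTER_CUBIC);B=cv2.resize(B,(0,0),fx=400/110,fy=400/110,interpolation=cv2.INTER_CUBIC);B=cv2.copyMakeBorder(B,0,400-B.shape[0],0,0,0)
C1=b['image'][170:255,225:340];C2=b['image'][230:330,330:465]
C1=cv2.resize(C1,(400,200*1),interpolation=cv2.INTER_CUBIC) if 0 else cv2.resize(C1,(0,0),fx=400/115,fy=400/115,interpolation=cv2.INTER_CUBIC)
C2=cv2.resize(C2,(0,0),fx=400/135,fy=400/135,interpolation=cv2.INTER_CUBIC)
f=lambda i:cv2.copyMakeBorder(i,0,300-i.shape[0],0,0,0) if i.shape[0]<300 else i[:300]
cv2.imwrite('pics/c1.png',np.vstack([np.hstack([cv2.resize(A,(300,300)),np.zeros((300,100,3),np.uint8),B[:300]]),np.hstack([f(C1),f(C2)])]))
E
```

```text
table [ 0.19566342 -0.36675726 -0.00358694] ttable [0.45274781 0.20492612 0.04511911] drumtop [ 0.49990195 -0.21689596  0.06340216] [ 0.52367986 -0.26009999  0.06099129] block [ 0.55464233 -0.06190421  0.06291404] [ 0.48419207 -0.06269425  0.0579468 ]
top reeltop 2373 med [ 0.5301 -0.1914  0.0606] rectc [ 533.7 -221.5] [130.6 357.3] 5.0
top knob 38 med [ 0.5155 -0.1893  0.1061] rectc [ 516.6 -190.3] [15.6 17. ] 44.4
top arm 117 med [ 0.5298 -0.2238  0.0735] rectc [ 531. -165.] [ 72.7 199.4] 10.8
top wing 112 med [0.5809 0.2458 0.129 ] rectc [692.2 207.2] [ 22.8 280.8] 69.7
top skirt 505 med [0.7755 0.2403 0.0492] rectc [639.3 240.3] [178.7 450.8] 89.8
scene reeltop 2284 med [ 0.5415 -0.171   0.0602] rectc [ 535.3 -218.9] [132.4 361.8] 1.6
scene knob 45 med [ 0.5191 -0.1851  0.1052] rectc [ 518.3 -186.3] [17.7 15.5] 35.3
scene arm 123 med [ 0.5301 -0.2181  0.0735] rectc [ 530.3 -208.9] [26.5 66.4] 16.0
scene wing 254 med [0.593  0.2515 0.1151] rectc [693.8 208.4] [ 23.2 280.9] 68.5
scene skirt 1532 med [0.8061 0.2276 0.0532] rectc [670.8 208. ] [427.6 171.7] 10.1
```

View pics/c1.png

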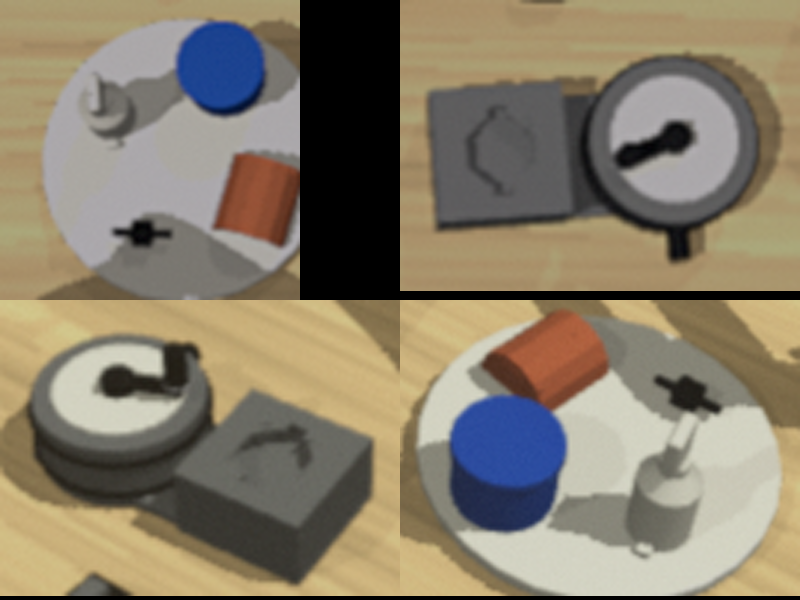

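The crops show the crank arm pointing from the hub at (676,137) to the knob at (628,157), and the notches lying along world x. The bell's wing also runs mostly along world x. Next I'll fit each item.

```bash
python3 - <<'E'
from h import *
from scipy.optimize import least_squares
for nm in('top','scene'):
    d=load(nm+'1');C=cloud(d).reshape(-1,3);I=d['image'].reshape(-1,3).astype(int)
    x,y,z=C.T
    bright=I.min(1)>110
    # white disc on drum
    m=(abs(x-.53)<.07)&(abs(y+.21)<.08)&(abs(z-.06)<.008)
    h=m&(I.min(1)>100)
    (c,s,a)=cv2.minAreaRect((C[h][:,:2]*1000).astype(np.float32));print(nm,'disc',h.sum(),np.round(c,1),np.round(s,1))
    m=(abs(x-.53)<.1)&(abs(z-.06)<.006)
    q=C[m&(y<-.135)&(y>-.32)]; (c2,r)=cv2.minEnclosingCircle((q[:,:2]*1000).astype(np.float32));print(' drum',np.round(c2,1),round(r,1))
    q=C[m&(y>-.122)&(y<.02)]; (c,s,a)=cv2.minAreaRect((q[:,:2]*1000).astype(np.float32));print(' block',np.round(c,1),np.round(s,1),round(a,1),np.median(q[:,2]))
    v=np.array(c)-np.array(c2);print(' dist',np.linalg.norm(v),'yaw',np.degrees(np.arctan2(-v[0],v[1])))
    n=np.hypot(x-.583,y-.245)<.05
    for lo,hi in((.031,.045),(.045,.065),(.065,.08),(.102,.125),(.125,.15)):
        q=C[n&(z>lo)&(z<hi)]
        if len(q)>5:
            (c,s,a)=cv2.minAreaRect((q[:,:2]*1000).astype(np.float32));print('  bell',lo,len(q),np.round(c,1),np.round(s,1),round(a,1), np.round(q.mean(0),4))
    t=(np.hypot(x-.53,y-.17)<.2)&(abs(z-.022)<.006)&(I.min(1)>100)
    q=C[t];(c,r)=cv2.minEnclosingCircle((q[:,:2]*1000).astype(np.float32));print(' table',c,r)
E
```

```text
top disc 857 [ 536.5 -233.1] [102.9 102.8]
 drum [ 527.1 -209.7] 90.5
 block [522.8 -84.6] [105.   82.9] 5.0 0.06011396361871135
 dist 125.08048404257534 yaw 1.9940918801616916
  bell 0.031 20 [581.3 256.3] [64.  52.1] 58.9 [0.565  0.2407 0.0367]
  bell 0.045 27 [563.5 239.5] [15.8 44.8] 39.5 [0.5623 0.2389 0.0549]
  bell 0.065 53 [573.4 248.6] [44.6 46.8] 26.7 [0.5715 0.2447 0.0754]
  bell 0.102 25 [573.2 245. ] [10.  30.7] 73.4 [0.5698 0.2459 0.1148]
  bell 0.125 58 [576.3 250.2] [32.3 11.8] 3.7 [0.5759 0.2502 0.1343]
 table (537.1805419921875, 179.45947265625) 139.91456604003906
scene disc 831 [ 533.5 -211.9] [156.  124.7]
 drum [ 526.8 -207.3] 88.0
 block [521.4 -82.4] [110.9  85.2] 3.3 0.05977485340187022
 dist 125.05207645229797 yaw 2.4636193956807526
  bell 0.031 90 [589.9 259.2] [24.4 47.3] 20.8 [0.5939 0.2594 0.0383]
  bell 0.045 126 [589.8 257.2] [23.4 47.7] 12.9 [0.5938 0.2592 0.0552]
  bell 0.065 145 [581.9 254.3] [41.5 46.6] 0.1 [0.5913 0.2586 0.0743]
  bell 0.102 61 [579.4 252.8] [31.8 17.1] 10.4 [0.5878 0.257  0.1131]
  bell 0.125 98 [577.7 254.3] [33.6 11.8] 6.0 [0.5794 0.255  0.133 ]
 table (537.7186279296875, 181.79896545410156) 140.68951416015625
```

```bash
cat >> h.py <<'E'
from scipy.spatial.transform import Rotation as R
def plan(p,yaw):
    """increment from the measured pose to world p (m), tool y at yaw deg, pointing down"""
    s=ctrl.read_state(); R0=R.from_rotvec(s['orientation']); a=np.radians(yaw)
    y=np.array([np.cos(a),np.sin(a),0]); zt=np.array([0,0,-1.]); x=np.cross(y,zt)
    R1=R.from_matrix(np.c_[x,y,zt])
    print('t',round(float(s['time']),2),'shift cm',np.round(R0.inv().apply(np.array(p)-s['tcp_pos'])*100,2),'turn',np.round((R0.inv()*R1).as_rotvec(),4))
E
python3 - <<'E'
from h import *
plan([.52,.25,.33],90)
d=load('top1')
d=ctrl.get_image('wrist');T=np.linalg.inv(d['camera_from_world']);s=ctrl.read_state()
Rt=R.from_rotvec(s['orientation']);print(Rt.inv().apply(T[:3,3]-s['tcp_pos']),Rt.inv().as_matrix()@T[:3,:3],d['K'])
E
```

```text
t 0.1 shift cm [-35.1  -11.65  -9.97] turn [-0.002  -0.0008 -0.4688]
[ 0.06972854  0.00164848 -0.14232884] [[-4.18246088e-04 -9.61949892e-01 -2.73225602e-01]
 [ 9.99998953e-01 -2.37481670e-05 -1.44715978e-03]
 [ 1.38560659e-03 -2.73225921e-01  9.61948895e-01]] [[342.48043112   0.         319.86510817]
 [  0.         342.48043112 242.32516799]
 [  0.           0.           1.        ]]
```

Call:
{"fn": "apply_moves", "kwargs": {"increments": [[0,[-35,-11.6,-10],[0,0,-0.469]],[0,[-35,-11.6,-10],[0,0,-0.469]],[0,[-35,-11.6,-10],[0,0,-0.469]],[0,[-35,-11.6,-10],[0,0,-0.469]],[0,[-35,-11.6,-10],[0,0,-0.469]],[0,[-35,-11.6,-10],[0,0,-0.469]],[0,[-35,-11.6,-10],[0,0,-0.469]],[0,[-35,-11.6,-10],[0,0,-0.469]]]}}

```text
time: 1.15
tcp_pos: [0.5199, 0.2509, 0.3309]
orientation: [-0.003, -3.141, -0.001]
ft_force: [-0.0, -0.0, -0.3]
grip_width: 1.001
```

```bash
python3 - <<'E'
from h import *
d=grab('wrist','w1')
plan([.50,-.16,.30],90)
print(ctrl.read_state()['qpos'])
C=cloud(d).reshape(-1,3);x,y,z=C.T
n=np.hypot(x-.577,y-.252)<.05
for lo,hi in((.031,.045),(.045,.065),(.065,.08),(.102,.125),(.125,.15)):
    q=C[n&(z>lo)&(z<hi)]
    if len(q)>5:
        (c,s,a)=cv2.minAreaRect((q[:,:2]*1000).astype(np.float32));print('  bell',lo,len(q),np.round(c,1),np.round(s,1),round(a,1))
E
```

```text
t 1.2 shift cm [  1.89 -41.17   3.04] turn [ 0.0003 -0.0019  0.0001]
[ 3.01142104e-01  1.53743261e-01  1.40054221e+00  9.03315597e-04
  1.58904048e+00 -1.26973534e+00]
  bell 0.031 83 [561.4 255.3] [46. 17.] 84.8
  bell 0.045 124 [561.4 255.4] [45.7 16.6] 84.5
  bell 0.065 248 [575.5 253.6] [45.5 46.2] 0.2
  bell 0.102 76 [572.9 258.4] [31.6 10.9] 29.5
  bell 0.125 352 [576.3 254. ] [33.1 12. ] 6.1
```

View pics/w1.png

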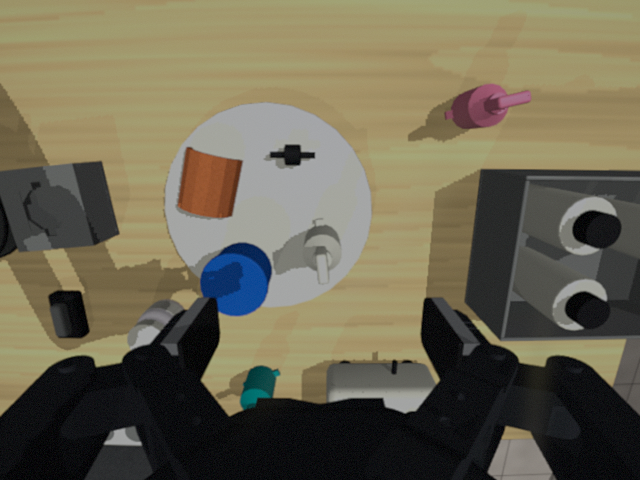

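The wrist view shows the bell at (322,250), upright with its wing toward (322,268): position (0.576, 0.254), yaw about 6°. The fits at skirt and wing height agree to 1 mm. Next I'll go over the reel.

Call:
{"fn": "apply_moves", "kwargs": {"increments": [[0,[1.5,-41.2,3],[0,0,0]],[0,[1.5,-41.2,3],[0,0,0]],[0,[1.5,-41.2,3],[0,0,0]],[0,[1.5,-41.2,3],[0,0,0]],[0,[1.5,-41.2,3],[0,0,0]],[0,[1.5,-41.2,3],[0,0,0]],[0,[1.5,-41.2,3],[0,0,0]],[0,[1.5,-41.2,3],[0,0,0]]]}}

```text
time: 2.2
tcp_pos: [0.504, -0.1608, 0.2999]
orientation: [-0.002, -3.139, -0.002]
ft_force: [-0.7, 0.7, 0.4]
grip_width: 0.995
```

```bash
python3 - <<'E'
from h import *
d=grab('wrist','w2')
C=cloud(d);I=d['image']
print(ctrl.read_state()['tcp_pos'])
g=I.max(2)
x,y,z=C[...,0],C[...,1],C[...,2]
def rect(t,m):
    q=C[m]; (c,s,a)=cv2.minAreaRect((q[:,:2]*1000).astype(np.float32));print(t,m.sum(),np.round(c,1),np.round(s,1),round(a,1),np.round(np.median(q[:,2]),4))
near=np.hypot(x-.53,y+.225)<.08
kn=near&(z>.098)&(z<.112);rect('knob',kn)
ro=np.argwhere(kn);print(ro.mean(0))
arm=near&(z>.069)&(z<.079)&(g<70);rect('arm',arm)
top=(abs(z-.06)<.005)&(abs(x-.53)<.09)
q=C[top&(y<-.145)&(y>-.33)];c,r=cv2.minEnclosingCircle((q[:,:2]*1000).astype(np.float32));print('drum',c,r)
white=near&(abs(z-.06)<.006)&(I.min(2)>100);q=C[white]
c,r=cv2.minEnclosingCircle((q[:,:2]*1000).astype(np.float32));print('white',c,r)
rect('block',top&(y>-.14)&(y<0))
hole=(z<.056)&(np.hypot(x-.525,y+.09)<.036)&(z>.03);rect('hole',hole)
E
```

```text
[ 0.50422889 -0.15937993  0.30023586]
knob 252 [ 516.5 -188.5] [16.8 16.9] 42.6 0.1062
[228.93253968 290.94444444]
arm 607 [ 529.4 -211.1] [24.  61.8] 16.5 0.0733
drum (525.0729370117188, -213.66822814941406) 83.48722839355469
white (536.6807861328125, -228.38160705566406) 64.84455871582031
block 5847 [524.1 -92.8] [105.2 102.8] 4.5 0.0597
hole 1758 [526.3 -91.8] [53.3 60.1] 55.0 0.0448
```

View pics/w2.png

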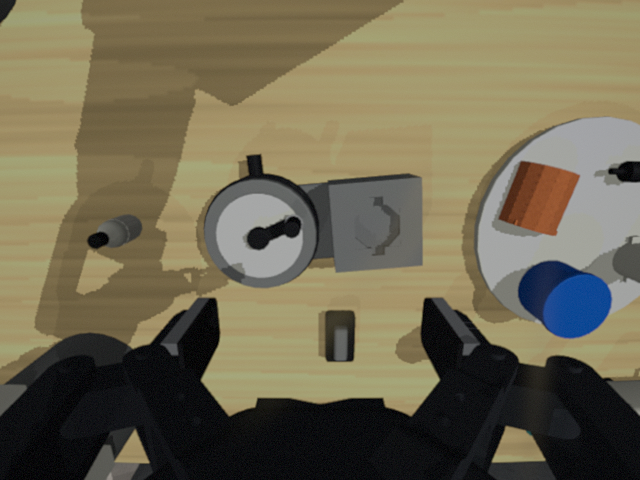

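The wrist view shows the hub at (259,237), the knob at (292,226) and the socket at about (378,226). Block fit: centre (0.524, -0.093), yaw 4.5°. Next I'll refine the crank axis.

```bash
python3 - <<'E'
from h import *
for f in('w2','top1'):
    d=load(f);I=d['image'];C=cloud(d)
    near=(np.hypot(C[...,0]-.535,C[...,1]+.228)<.062)
    m=((I.min(2)>105)&near).astype(np.uint8)
    n,l,st,_=cv2.connectedComponentsWithStats(m);k=1+st[1:,4].argmax()
    cs,_=cv2.findContours((l==k).astype(np.uint8),cv2.RETR_EXTERNAL,cv2.CHAIN_APPROX_NONE)
    h=cv2.convexHull(max(cs,key=len)).reshape(-1,2)
    W=world(d,h,.06)[:,:2]*1000;c,r=cv2.minEnclosingCircle(W.astype(np.float32));A=np.c_[2*W,np.ones(len(W))];s=np.linalg.lstsq(A,(W**2).sum(1),rcond=None)[0]
    print(f,'disc enc',np.round(c,1),r,'lsq',np.round(s[:2],1),np.sqrt(s[2]+s[0]**2+s[1]**2))
d=load('w2');print('hub',world(d,[[259,237]],.074),'knob',world(d,[[290.9,228.9]],.1065))
plan([.517,-.188,.15],90);plan([.517,-.188,.082],90)
E
```

```text
w2 disc enc [ 535.4 -228. ] 52.61076736450195 lsq [ 535.9 -229. ] 51.212784753250794
top1 disc enc [ 536. -232.] 51.91572952270508 lsq [ 536.1 -232.1] 51.43507740282056
hub [[ 0.53272151 -0.22689339  0.074     ]] knob [[ 0.51575528 -0.18829085  0.1065    ]]
t 2.25 shift cm [-1.3  -2.89 15.02] turn [ 0.0021 -0.0018  0.0004]
t 2.25 shift cm [-1.31 -2.91 21.82] turn [ 0.0021 -0.0018  0.0004]
```

Call:
{"fn": "apply_moves", "kwargs": {"increments": [[0,[-1.3,-2.9,6],[0,0,0]],[0,[-1.3,-2.9,12],[0,0,0]],[0,[-1.3,-2.9,17],[0,0,0]],[0,[-1.3,-2.9,20],[0,0,0]],[0,[-1.3,-2.9,22.1],[0,0,0]],[0,[-1.3,-2.9,22.1],[0,0,0]],[255,[-1.3,-2.9,22.1],[0,0,0]],[255,[-1.3,-2.9,22.1],[0,0,0]],[255,[-1.3,-2.9,22.1],[0,0,0]],[255,[-1.3,-2.9,22.1],[0,0,0]]]}}

```text
time: 3.5
tcp_pos: [0.518, -0.1897, 0.0811]
orientation: [0.0, 3.141, 0.0]
ft_force: [-0.8, 1.2, 5.5]
grip_width: 0.189
```

```bash
python3 - <<'E'
from h import *
grab('wrist','w3')
s=ctrl.read_state();print(s['tcp_pos'],s['ft_force'],s['grip_width'])
E
```

```text
[ 0.51808397 -0.18970987  0.08119551] [-1.51299833  1.88661918  3.85297517] 0.18597620390897887
```

View pics/w3.png

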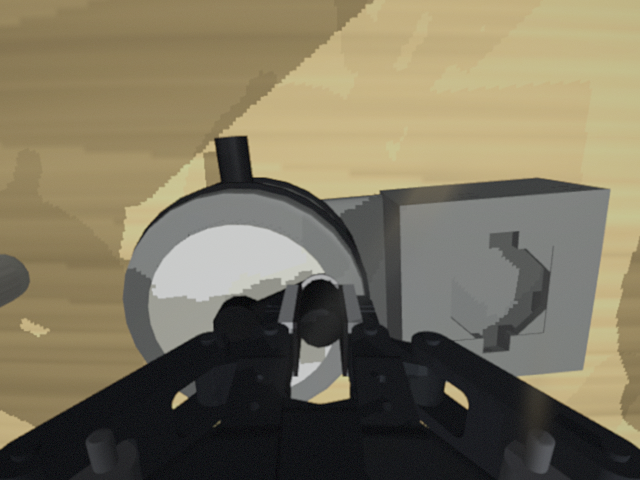

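The jaws hold the knob at (322,310), with the hub at (240,315) and the socket in clear view. Next I'll work out the clockwise circle increments.

```bash
cat >> h.py <<'E'
def arc(a0,turn,n,r=45.0):
    """rows (tx,ty in cm) clockwise along the circle from angle a0 deg, tool y = world y"""
    a=np.radians(a0-np.linspace(0,turn,n+1)); d=r/10*np.c_[-(np.cos(a)-np.cos(a[0])),np.sin(a)-np.sin(a[0])][1:]
    print([[round(float(p),2),round(float(q),2)] for p,q in d])
E
python3 -c "
from h import *
arc(115.8,90,9)"
```

```text
[[-0.73, 0.28], [-1.5, 0.43], [-2.29, 0.44], [-3.06, 0.31], [-3.8, 0.05], [-4.49, -0.33], [-5.1, -0.83], [-5.61, -1.42], [-6.01, -2.09]]
```

Call:
{"fn": "apply_moves", "kwargs": {"increments": [[255,[-0.73,0.28,0],[0,0,0]],[255,[-1.5,0.43,0],[0,0,0]],[255,[-2.29,0.44,0],[0,0,0]],[255,[-3.06,0.31,0],[0,0,0]],[255,[-3.8,0.05,0],[0,0,0]],[255,[-4.49,-0.33,0],[0,0,0]],[255,[-5.1,-0.83,0],[0,0,0]],[255,[-5.61,-1.42,0],[0,0,0]],[255,[-6.01,-2.09,0],[0,0,0]]]}}

```text
time: 4.68
tcp_pos: [0.577, -0.2095, 0.0808]
orientation: [0.0, -3.139, -0.004]
ft_force: [-4.8, 4.2, 7.3]
grip_width: 0.191
```

```bash
python3 - <<'E'
from h import *
s=ctrl.read_state();print(s['tcp_pos'],s['ft_force'],s['ft_torque'],s['grip_width'])
arc(25.8,90,9)
E
```

```text
[ 0.57699936 -0.2095021   0.08084701] [-4.78846864  4.21243595  7.33762383] [ 0.69891856  0.78608729 -0.00467972] 0.1910349938205291
[[-0.28, -0.73], [-0.43, -1.5], [-0.44, -2.29], [-0.31, -3.06], [-0.05, -3.8], [0.33, -4.49], [0.83, -5.1], [1.42, -5.61], [2.09, -6.01]]
```

```bash
python3 -c "
from h import *
arc(25.8,216,18)
arc(169.8,72,6)"
```

```text
[[-0.32, -0.89], [-0.45, -1.82], [-0.38, -2.76], [-0.11, -3.66], [0.33, -4.49], [0.94, -5.21], [1.68, -5.78], [2.53, -6.19], [3.44, -6.42], [4.38, -6.45], [5.31, -6.28], [6.18, -5.92], [6.96, -5.4], [7.61, -4.72], [8.1, -3.92], [8.42, -3.03], [8.55, -2.1], [8.48, -1.16]]
[[-0.26, 0.9], [-0.71, 1.73], [-1.31, 2.45], [-2.06, 3.03], [-2.9, 3.44], [-3.82, 3.66]]
```

Call:
{"fn": "apply_moves", "kwargs": {"increments": [[255,[-0.32,-0.89,0],[0,0,0]],[255,[-0.45,-1.82,0],[0,0,0]],[255,[-0.38,-2.76,0],[0,0,0]],[255,[-0.11,-3.66,0],[0,0,0]],[255,[0.33,-4.49,0],[0,0,0]],[255,[0.94,-5.21,0],[0,0,0]],[255,[1.68,-5.78,0],[0,0,0]],[255,[2.53,-6.19,0],[0,0,0]],[255,[3.44,-6.42,0],[0,0,0]],[255,[4.38,-6.45,0],[0,0,0]],[255,[5.31,-6.28,0],[0,0,0]],[255,[6.18,-5.92,0],[0,0,0]],[255,[6.96,-5.4,0],[0,0,0]],[255,[7.61,-4.72,0],[0,0,0]],[255,[8.1,-3.92,0],[0,0,0]],[255,[8.42,-3.03,0],[0,0,0]],[255,[8.55,-2.1,0],[0,0,0]],[255,[8.48,-1.16,0],[0,0,0]]]}}

```text
time: 6.92
tcp_pos: [0.4924, -0.2247, 0.0813]
orientation: [0.0, -3.141, 0.007]
ft_force: [-3.8, -5.5, 4.3]
grip_width: 0.188
```

```bash
cat >> h.py <<'E'
def force(a):
    s=ctrl.read_state();f=s['ft_force'];a=np.radians(a)
    print('tcp',np.round(s['tcp_pos']*1000,1),'tangential',f[0]*np.sin(a)-f[1]*np.cos(a),'radial',f[0]*np.cos(a)+f[1]*np.sin(a),'f',f,'tq',s['ft_torque'],'w',s['grip_width'])
E
python3 -c "
from h import *
force(169.8)"
```

```text
tcp [ 492.4 -224.7   81.3] tangential -6.05285827135838 radial 2.805134039786445 f [-3.83266944 -5.46045009  4.31722125] tq [-0.76298859  0.6400588  -0.01952004] w 0.18842194251586322
```

Call:
{"fn": "apply_moves", "kwargs": {"increments": [[255,[-0.26,0.9,0],[0,0,0]],[255,[-0.71,1.73,0],[0,0,0]],[255,[-1.31,2.45,0],[0,0,0]],[255,[-2.06,3.03,0],[0,0,0]],[255,[-2.9,3.44,0],[0,0,0]],[255,[-3.82,3.66,0],[0,0,0]]]}}

```text
time: 7.68
tcp_pos: [0.5303, -0.186, 0.0812]
orientation: [0.001, -3.139, 0.001]
ft_force: [-5.7, -1.5, 7.8]
grip_width: 0.191
```

```bash
python3 -c "
from h import *
force(97.8)
for a in (97.8,25.8,-46.2,-118.2,169.8):arc(a,72,6)"
```

```text
tcp [ 530.3 -186.    81.2] tangential -5.871058259907445 radial -0.7011221794965495 f [-5.72158509 -1.49142932  7.76615579] tq [-0.20212527  0.86510615  0.01903944] w 0.1906252546705938
[[-0.94, 0.03], [-1.87, -0.14], [-2.74, -0.49], [-3.52, -1.02], [-4.17, -1.7], [-4.66, -2.5]]
[[-0.32, -0.89], [-0.45, -1.82], [-0.38, -2.76], [-0.11, -3.66], [0.33, -4.49], [0.94, -5.21]]
[[0.74, -0.58], [1.59, -0.99], [2.5, -1.21], [3.44, -1.24], [4.37, -1.07], [5.24, -0.72]]
[[0.78, 0.53], [1.43, 1.21], [1.92, 2.01], [2.24, 2.89], [2.37, 3.82], [2.3, 4.76]]
[[-0.26, 0.9], [-0.71, 1.73], [-1.31, 2.45], [-2.06, 3.03], [-2.9, 3.44], [-3.82, 3.66]]
```

Call:
{"fn": "apply_moves", "kwargs": {"increments": [[255,[-0.94,0.03,0],[0,0,0]],[255,[-1.87,-0.14,0],[0,0,0]],[255,[-2.74,-0.49,0],[0,0,0]],[255,[-3.52,-1.02,0],[0,0,0]],[255,[-4.17,-1.7,0],[0,0,0]],[255,[-4.66,-2.5,0],[0,0,0]]]}}

```text
time: 8.43
tcp_pos: [0.577, -0.2096, 0.0809]
orientation: [0.0, -3.139, -0.004]
ft_force: [-3.9, 4.3, 7.2]
grip_width: 0.185
```

Call:
{"fn": "apply_moves", "kwargs": {"increments": [[255,[-0.32,-0.89,0],[0,0,0]],[255,[-0.45,-1.82,0],[0,0,0]],[255,[-0.38,-2.76,0],[0,0,0]],[255,[-0.11,-3.66,0],[0,0,0]],[255,[0.33,-4.49,0],[0,0,0]],[255,[0.94,-5.21,0],[0,0,0]]]}}

```text
time: 9.18
tcp_pos: [0.57, -0.2613, 0.0809]
orientation: [0.0, 3.138, 0.004]
ft_force: [3.4, 4.9, 3.2]
grip_width: 0.187
```

Call:
{"fn": "apply_moves", "kwargs": {"increments": [[255,[0.74,-0.58,0],[0,0,0]],[255,[1.59,-0.99,0],[0,0,0]],[255,[2.5,-1.21,0],[0,0,0]],[255,[3.44,-1.24,0],[0,0,0]],[255,[4.37,-1.07,0],[0,0,0]],[255,[5.24,-0.72,0],[0,0,0]]]}}

```text
time: 9.93
tcp_pos: [0.5183, -0.2715, 0.0813]
orientation: [0.001, 3.136, -0.006]
ft_force: [6.4, -2.0, -1.2]
grip_width: 0.19
```

Call:
{"fn": "apply_moves", "kwargs": {"increments": [[255,[0.78,0.53,0],[0,0,0]],[255,[1.43,1.21,0],[0,0,0]],[255,[1.92,2.01,0],[0,0,0]],[255,[2.24,2.89,0],[0,0,0]],[255,[2.37,3.82,0],[0,0,0]],[255,[2.3,4.76,0],[0,0,0]]]}}

```text
time: 10.68
tcp_pos: [0.4928, -0.2216, 0.0811]
orientation: [0.0, -3.141, -0.0]
ft_force: [-0.4, -0.8, 4.3]
grip_width: 0.188
```

Call:
{"fn": "apply_moves", "kwargs": {"increments": [[255,[-0.11,0.46,0],[0,0,0]],[255,[-0.26,0.9,0],[0,0,0]]]}}

```text
time: 10.92
tcp_pos: [0.4957, -0.2124, 0.0811]
orientation: [-0.001, 3.141, 0.001]
ft_force: [-0.8, -0.7, 6.3]
grip_width: 0.19
```

The tangential drag fell from about 6 N to under 1 N at roughly 1.85 turns, so I'll let go there.

Call:
{"fn": "apply_moves", "kwargs": {"increments": [[120,[-0.26,0.9,0],[0,0,0]],[0,[0,0,0],[0,0,0]],[0,[0,0,0],[0,0,0]],[0,[0,0,-3],[0,0,0]],[0,[0,0,-8],[0,0,0]],[0,[0,0,-14],[0,0,0]],[0,[0,0,-19],[0,0,0]],[0,[0,0,-19],[0,0,0]]]}}

```text
time: 11.92
tcp_pos: [0.4983, -0.2152, 0.2761]
orientation: [0.001, 3.132, -0.009]
ft_force: [-0.3, -1.2, -0.6]
grip_width: 1.001
```

```bash
python3 - <<'E'
from h import *
d=grab('wrist','w4');C=cloud(d);x,y,z=np.moveaxis(C,2,0)
m=(np.hypot(x-.535,y+.229)<.08)&(z>.098)&(z<.112)
c=C[m].mean(0);print('knob',c,'angle',np.degrees(np.arctan2(c[1]+.229,c[0]-.5355)))
def rect(t,m):
    q=C[m]; (c,s,a)=cv2.minAreaRect((q[:,:2]*1000).astype(np.float32));print(t,m.sum(),np.round(c,1),np.round(s,1),round(a,1),np.round(np.median(q[:,2]),4))
rect('block',(abs(z-.06)<.005)&(abs(x-.53)<.09)&(y>-.147)&(y<0))
rect('hole',(z<.056)&(np.hypot(x-.525,y+.09)<.038)&(z>.03))
plan([.576,.254,.25],96)
E
```

```text
knob [ 0.49459126 -0.20978832  0.10570074] angle 154.84417456207484
block 6981 [524.2 -93.7] [105.5 104.9] 4.6 0.0597
hole 1962 [527.  -90.4] [58.4 54.6] 45.1 0.0448
t 11.97 shift cm [-7.91 46.83  2.19] turn [-0.0029  0.0043 -0.105 ]
```

Call:
{"fn": "apply_moves", "kwargs": {"increments": [[0,[-7.9,46.8,2.2],[0,0,-0.105]],[0,[-7.9,46.8,2.2],[0,0,-0.105]],[0,[-7.9,46.8,2.2],[0,0,-0.105]],[0,[-7.9,46.8,2.2],[0,0,-0.105]],[0,[-7.9,46.8,2.2],[0,0,-0.105]],[0,[-7.9,46.8,2.2],[0,0,-0.105]],[0,[-7.9,46.8,2.2],[0,0,-0.105]],[0,[-7.9,46.8,2.2],[0,0,-0.105]],[0,[-7.9,46.8,2.2],[0,0,-0.105]],[0,[-7.9,46.8,2.2],[0,0,-0.105]]]}}

```text
time: 13.22
tcp_pos: [0.5736, 0.2539, 0.2462]
orientation: [0.165, -3.134, 0.002]
ft_force: [0.1, -0.3, -0.3]
grip_width: 0.999
```

```bash
python3 - <<'E'
from h import *
d=grab('wrist','w5');C=cloud(d).reshape(-1,3);x,y,z=C.T
n=np.hypot(x-.577,y-.252)<.045
for lo,hi in((.065,.08),(.125,.15)):
    q=C[n&(z>lo)&(z<hi)]
    (c,s,a)=cv2.minAreaRect((q[:,:2]*1000).astype(np.float32));print('  bell',lo,len(q),np.round(c,1),np.round(s,1),round(a,1))
plan([.576,.254,.103],96)
E
```

```text
bell 0.065 353 [575.9 254. ] [45.8 47.6] 6.1
  bell 0.125 653 [576.5 254.3] [33.4 11.8] 5.9
t 13.28 shift cm [-0.25  0.05 14.38] turn [-0.001  -0.0028 -0.0007]
```

Call:
{"fn": "apply_moves", "kwargs": {"increments": [[0,[-0.3,0.1,5],[0,0,0]],[0,[-0.3,0.1,10],[0,0,0]],[0,[-0.3,0.1,13],[0,0,0]],[0,[-0.3,0.1,14.4],[0,0,0]],[0,[-0.3,0.1,14.4],[0,0,0]],[255,[-0.3,0.1,14.4],[0,0,0]],[255,[-0.3,0.1,14.4],[0,0,0]],[255,[-0.3,0.1,14.4],[0,0,0]],[255,[-0.3,0.1,14.4],[0,0,0]],[255,[-0.3,0.1,14.4],[0,0,0]]]}}

```text
time: 14.52
tcp_pos: [0.5775, 0.2561, 0.1046]
orientation: [-0.165, 3.137, 0.0]
ft_force: [-1.1, -0.8, 0.7]
grip_width: 0.126
```

Call:
{"fn": "apply_moves", "kwargs": {"increments": [[255,[0,0,-2],[0,0,0]],[255,[0,0,-6],[0,0,0]],[255,[0,0,-11],[0,0,0]],[255,[0,0,-15],[0,0,0]],[255,[0,0,-15],[0,0,0]]]}}

```text
time: 15.15
tcp_pos: [0.5803, 0.257, 0.261]
orientation: [-0.165, 3.126, 0.004]
ft_force: [-0.1, 0.2, -1.1]
grip_width: 0.13
```

```bash
python3 - <<'E'
from h import *
d=grab('wrist','w6');s=ctrl.read_state();print(s['tcp_pos'],s['ft_force'],s['grip_width'])
plan([.5245,-.093,.25],94.6)
E
```

```text
[0.5785636  0.25647691 0.25745857] [-0.16440977 -0.12925305 -2.11096106] 0.13196861786360625
t 15.2 shift cm [  9.05 -34.19   0.66] turn [0.0011 0.0054 0.025 ]
```

View pics/w6.png

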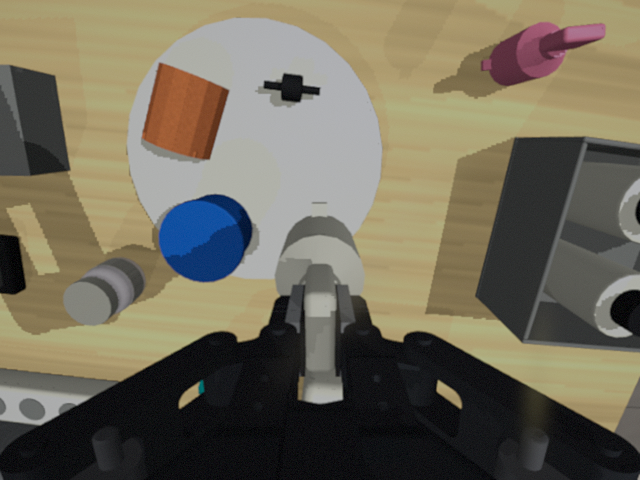

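The bell is gripped by the wing and upright, with its front lug visible at (319,203). Next I'll carry it over the socket.

Call:
{"fn": "apply_moves", "kwargs": {"increments": [[255,[9.0,-34.2,0.7],[0,0,0.024]],[255,[9.0,-34.2,0.7],[0,0,0.024]],[255,[9.0,-34.2,0.7],[0,0,0.024]],[255,[9.0,-34.2,0.7],[0,0,0.024]],[255,[9.0,-34.2,0.7],[0,0,0.024]],[255,[9.0,-34.2,0.7],[0,0,0.024]],[255,[9.0,-34.2,2],[0,0,0.024]],[255,[9.0,-34.2,4],[0,0,0.024]],[255,[9.0,-34.2,5.6],[0,0,0.024]],[255,[9.0,-34.2,5.6],[0,0,0.024]],[255,[9.0,-34.2,5.6],[0,0,0.024]]]}}

```text
time: 16.58
tcp_pos: [0.5241, -0.093, 0.1984]
orientation: [-0.129, 3.139, 0.0]
ft_force: [1.0, -0.5, -0.9]
grip_width: 0.127
```

```bash
python3 - <<'E'
from h import *
d=grab('wrist','w7');grab('scene','s7');grab('top','t7');s=ctrl.read_state();print(s['tcp_pos'],s['orientation'],s['qpos'])
Rt=R.from_rotvec(s['orientation']);C=cloud(d)
L=Rt.inv().apply(C.reshape(-1,3)-s['tcp_pos']).reshape(C.shape)*1000
# skirt side & lug in tool frame: below grip 30..90 mm
m=(L[...,2]>22)&(L[...,2]<84)&(np.hypot(L[...,0],L[...,1])<45)&(C[...,2]>.075)
q=L[m];print(m.sum())
for lo,hi in((24,30),(30,45),(45,60),(60,75),(75,84)):
    k=q[(q[:,2]>lo)&(q[:,2]<hi)]
    if len(k)>20:
        A=np.c_[2*k[:,:2],np.ones(len(k))]; 
        print(lo,len(k),'x',k[:,0].min().round(1),k[:,0].max().round(1),'y',np.percentile(k[:,1],[1,99]).round(1), 'fit r24:',)
from scipy.optimize import least_squares
k=q[(q[:,2]>32)&(q[:,2]<74)]
f=least_squares(lambda p:np.hypot(k[:,0]-p[0]-p[2]*(k[:,2]-50),k[:,1]-p[1]-p[3]*(k[:,2]-50))-24,[0,0,0,0],loss='soft_l1');print('axis at z=50, tilt',f.x)
P=cloud(d);x,y,z=np.moveaxis(P,2,0)
q=P[(abs(z-.06)<.005)&(abs(x-.53)<.09)&(y>-.147)&(y<0)];c=cv2.minAreaRect((q[:,:2]*1000).astype(np.float32));print('block',c)
E
```

```text
[ 0.52453386 -0.09345824  0.19925983] [-1.28150897e-01  3.13719779e+00 -1.07267493e-03] [-3.38840941e-01  1.44994763e-01  1.68207962e+00  2.53047899e-05
  1.31261332e+00 -1.99129599e+00]
3203
24 1170 x -8.3 25.5 y [-21.6  24.7] fit r24:
30 461 x 11.9 25.6 y [-19.4  22.4] fit r24:
45 374 x 11.9 25.7 y [-19.6  22. ] fit r24:
60 295 x 12.5 25.5 y [-19.2  21.9] fit r24:
75 354 x 11.9 33.6 y [-19.1  20.7] fit r24:
axis at z=50, tilt [ 1.06652889  1.37853644  0.00249614 -0.00576793]
block ((524.4821166992188, -93.79743194580078), (104.78817749023438, 104.38375091552734), 4.7757792472839355)
```

View pics/w7.png

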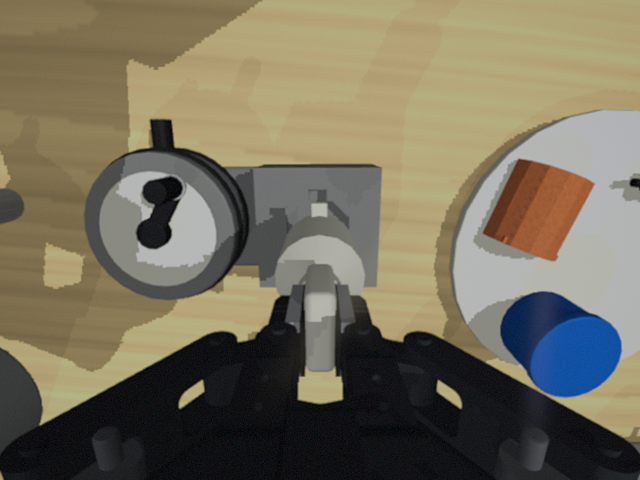

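The lug at (319,208) sits about 2 px right of the notch at (317,195). That is about 1.6 mm, which agrees with the cloud fit. I'll correct by (-1.0, -1.5) mm in tool axes and go down.

Call:
{"fn": "apply_moves", "kwargs": {"increments": [[255,[-0.1,-0.15,0],[0,0,0]],[255,[-0.1,-0.15,2],[0,0,0]],[255,[-0.1,-0.15,4],[0,0,0]],[255,[-0.1,-0.15,5],[0,0,0]],[255,[-0.1,-0.15,5],[0,0,0]],[255,[-0.1,-0.15,5.4],[0,0,0]],[255,[-0.1,-0.15,5.8],[0,0,0]],[255,[-0.1,-0.15,6.1],[0,0,0]],[255,[-0.1,-0.15,6.1],[0,0,0]]]}}

```text
time: 17.85
tcp_pos: [0.5247, -0.0948, 0.137]
orientation: [0.128, -3.138, -0.0]
ft_force: [-0.2, 0.8, -1.4]
grip_width: 0.134
```

Call:
{"fn": "apply_moves", "kwargs": {"increments": [[255,[0,0,0.3],[0,0,0]],[255,[0,0,0.6],[0,0,0]],[255,[0,0,0.9],[0,0,0]],[255,[0,0,1.1],[0,0,0]],[255,[0,0,1.1],[0,0,0]]]}}

```text
time: 18.48
tcp_pos: [0.5251, -0.0951, 0.1275]
orientation: [-0.128, 3.139, -0.0]
ft_force: [-2.5, 0.2, 6.5]
grip_width: 0.124
```

```bash
python3 - <<'E'
from h import *
s=ctrl.read_state();print(s['tcp_pos'],s['ft_force'],s['ft_torque'],s['grip_width'])
E
```

```text
[ 0.52513914 -0.09507037  0.12749173] [-2.47822293  0.1925582   6.49335935] [ 0.18605915  0.58782896 -0.00119644] 0.12425066255892432
```

Call:
{"fn": "apply_moves", "kwargs": {"increments": [[255,[0,0,-0.1],[0,0,0.15]],[255,[0,0,-0.1],[0,0,0.3]],[255,[0,0,-0.1],[0,0,0.45]],[255,[0,0,-0.1],[0,0,0.6]],[255,[0,0,-0.1],[0,0,0.75]],[255,[0,0,-0.1],[0,0,0.9]],[255,[0,0,-0.1],[0,0,1.05]],[255,[0,0,-0.1],[0,0,1.2]],[255,[0,0,-0.1],[0,0,1.35]],[255,[0,0,-0.1],[0,0,1.5]],[255,[0,0,-0.1],[0,0,1.5]]]}}

```text
time: 19.85
tcp_pos: [0.5252, -0.0949, 0.1275]
orientation: [2.044, 2.385, 0.001]
ft_force: [0.2, 0.2, 0.5]
grip_width: 0.13
```

```bash
python3 - <<'E'
from h import *
s=ctrl.read_state();print(s['tcp_pos'],s['ft_force'],s['ft_torque'],s['grip_width'])
M=R.from_rotvec(s['orientation']).as_matrix();print('tool y yaw',np.degrees(np.arctan2(M[1,1],M[0,1])))
E
```

```text
[ 0.52524413 -0.09489507  0.12750963] [0.2448096  0.20243628 0.54387553] [ 0.06726603 -0.05193424  0.01199427] 0.12957327714961667
tool y yaw 8.811879693358748
```

Call:
{"fn": "apply_moves", "kwargs": {"increments": [[255,[0,0,0],[0,0,0.04]],[255,[0,0,0],[0,0,0.07]],[255,[0,0,0],[0,0,0.1]],[255,[0,0,0],[0,0,0.1]]]}}

```text
time: 20.35
tcp_pos: [0.5252, -0.0949, 0.1275]
orientation: [2.162, 2.279, 0.001]
ft_force: [0.4, 0.6, 1.1]
grip_width: 0.129
```

```bash
cat > y.py <<'E'
from h import *
s=ctrl.read_state();print(s['tcp_pos'],s['ft_force'],s['ft_torque'],s['grip_width'])
M=R.from_rotvec(s['orientation']).as_matrix();print('tool y yaw',np.degrees(np.arctan2(M[1,1],M[0,1])))
E
python3 y.py
```

```text
[ 0.5252127  -0.0948726   0.12752697] [0.43673602 0.58841848 1.06310517] [ 0.30372358 -0.16993644  0.03208208] 0.1294002860850562
tool y yaw 3.0053906862779622
```

Call:
{"fn": "apply_moves", "kwargs": {"increments": [[255,[0,0,0],[0,0,0.03]],[255,[0,0,0],[0,0,0.06]],[255,[0,0,0],[0,0,0.08]],[255,[0,0,0],[0,0,0.08]]]}}

```text
time: 20.85
tcp_pos: [0.5245, -0.0949, 0.1276]
orientation: [-2.249, -2.193, 0.002]
ft_force: [-2.4, 2.0, 5.6]
grip_width: 0.129
```

```bash
python3 y.py
```

```text
[ 0.52449932 -0.09490398  0.12755874] [-2.43539724  1.96766507  5.55688184] [0.28484813 0.48223067 1.11263849] 0.1289251299809924
tool y yaw -1.4618977584232244
```

The twist torque rose to 1.1 N m, so the bell is against its stop. I'll release it and lift clear.

Call:
{"fn": "apply_moves", "kwargs": {"increments": [[255,[0,0,0],[0,0,-0.015]],[120,[0,0,0],[0,0,-0.015]],[0,[0,0,0],[0,0,-0.015]],[0,[0,0,0],[0,0,-0.015]],[0,[0,0,-3],[0,0,-0.015]],[0,[0,0,-8],[0,0,-0.015]],[0,[0,0,-14],[0,0,-0.015]],[0,[8,0,-18],[0,0,-0.015]],[0,[12,0,-18],[0,0,-0.015]],[0,[12,0,-18],[0,0,-0.015]]]}}

```text
time: 22.1
tcp_pos: [0.5288, 0.0284, 0.309]
orientation: [2.229, 2.211, 0.005]
ft_force: [-0.8, -0.8, -0.1]
grip_width: 1.0
```

```bash
python3 - <<'E'
from h import *
for n in('wrist','scene','top'):
    d=grab(n,'f_'+n);C=cloud(d).reshape(-1,3);x,y,z=C.T
    n_=np.hypot(x-.525,y+.094)<.04
    for lo,hi in((.085,.1),(.142,.17)):
        q=C[n_&(z>lo)&(z<hi)]
        if len(q)>5:
            (c,s,a)=cv2.minAreaRect((q[:,:2]*1000).astype(np.float32));print(n,'bell',lo,len(q),np.round(c,1),np.round(s,1),round(a,1),'ztop',np.percentile(q[:,2],[50,95]))
    q=C[(np.hypot(x-.535,y+.229)<.07)&(z>.098)&(z<.112)]
    if len(q):c=q.mean(0);print(' knob',c,'ang',np.degrees(np.arctan2(c[1]+.229,c[0]-.5355)))
s=ctrl.read_state();print(s['tcp_pos'],s['ft_force'])
a=load('f_wrist')['image'];b=load('f_scene')['image'][150:350,200:480]
cv2.imwrite('pics/f.png',np.hstack([cv2.resize(a,(400,300)),cv2.resize(b,(400,300))]))
E
```

```text
wrist bell 0.085 218 [524.3 -79.6] [23.8 47.7] 85.3 ztop [0.09284644 0.09936241]
wrist bell 0.142 437 [523.7 -91.1] [34.4 12. ] 89.8 ztop [0.15730511 0.15858561]
 knob [ 0.49794867 -0.20178013  0.09911439] ang 144.0627403728925
scene bell 0.085 83 [536.6 -83.2] [19.3 44. ] 31.9 ztop [0.09303647 0.0993596 ]
scene bell 0.142 111 [524.2 -90.7] [13.4 34.1] 3.4 ztop [0.1543292  0.15939508]
 knob [ 0.49628485 -0.20755618  0.1045894 ] ang 151.32906597356458
top bell 0.085 22 [521.2 -88.9] [46.5 36.8] 20.5 ztop [0.09713799 0.09963326]
top bell 0.142 64 [522.5 -92.9] [13.1 32.8] 6.9 ztop [0.15718008 0.16142576]
 knob [ 0.49412285 -0.21110374  0.10539739] ang 156.6107668153093
[0.52805147 0.02462094 0.30665933] [ 0.38217087 -0.69083425 -0.85789191]
```

View pics/f.png

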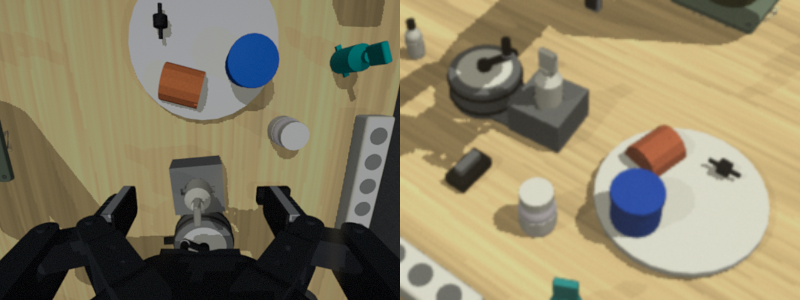

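The composite shows the bell standing upright in the socket (left half (195,190), right half (548,85)), with the crank where I left it and the bystanders undisturbed. The bell's top is at 0.158 m, which matches seated on the socket floor. The arm is clear, so I'll hand in.

```bash
python3 -c "
from h import *
print(ctrl.finish_job())"
```

```text
the job is handed in; nothing more can be done
None
```

The job is handed in at about 22 s of the 72 s allowed, with the crank left running free and the bell locked in the socket.

- **Crank:** I turned it clockwise about 1.88 turns. The tangential force at the knob held at about 6 N, then fell below 1 N somewhere between 1.65 and 1.85 turns. I went 12° further, still under 1 N, and let go. By mistake, one release row repeated that 12° step while the fingers opened. Close up, the knob was then at about 155°, against the 158° I intended.
- **Bell:** I pushed it down to the socket floor; its top afterwards measured 0.158 m, as it should be when seated. I then twisted it clockwise until the torque rose to about 1.1 N m, and let go.
- **Checks that disagreed:**
  - **Stop angle:** the stop came about 5° beyond the nominal quarter turn. The wing reads 90° from the wrist camera, 93° from the scene camera and 97° from the top camera, against a nominal 94.7°.
  - **Final knob angle:** it reads 144° (wrist, at a poor angle), 151° (scene) and 157° (top).
- **Not checked:** I did no pull test on the bell. The last pictures show nothing else disturbed, and the gripper was clear of everything.

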